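# Pack the cheese wedges head to tail in the serving tray

### The job

Fill the wooden serving tray: add the three loose cheese wedges to the one already standing at its end, in one row along the tray, each set crosswise, head to tail, so that thick red ends and thin ends alternate along both long sides. All four must end upright and flat on the tray's floor, square in the row, with the first one left in its place. Set them down rather than dropping them, and leave the egg timer, mug and spice jar where they are.

Things in the scene. Friction and masses are not known exactly. Their poses are not given: they have to be found in the camera images.
- tray_floor (a point): Fixed low wooden tray, 82 x 172 mm outside. Point: centre of its inner floor's upper face, 8 mm above the worktop; z up, y along the long side (the row runs along y), x along the short side, away from the robot. Inner floor 70 (x) x 160 mm (y). The row of four, alternating, needs 148 mm if touching (spacing 34); good centres: x 0, y +53, +18, -18, -53 mm.
- tray_rim (a point): Top of the tray's rim at the middle of its -y end wall. Walls are 6 mm thick and rise only 12 mm above the inner floor, so a cheese gripped lengthwise by its upper half goes in with the fingers above the rim. A brass handle at each end stands out 12 mm.
- wedge_0_center (a point): Firm yellow cheese wedge standing upright, 55 mm tall, 0.09-0.18 kg. From above a symmetric trapezoid 62 mm long, 46 mm wide at the thick end (dark red rind), 22 at the thin. End faces flat and parallel. Point: its centre, 27.5 mm above the underside; x towards the red end, z up. Already in the tray, loose, 1 to 3 mm from the +y end wall, red end to the tray's -x.
- wedge_0_rind (a point): Point in the middle of the red thick end face of wedge_0, 31 mm from its centre along its x axis.
- wedge_1_center (a point): Firm yellow cheese wedge standing upright, 55 mm tall, 0.09-0.18 kg. From above a symmetric trapezoid 62 mm long, 46 mm wide at the thick end (dark red rind), 22 at the thin. End faces flat and parallel. Point: its centre, 27.5 mm above the underside; x towards the red end, z up. Loose on the worktop.
- wedge_1_rind (a point): Point in the middle of the red thick end face of wedge_1, 31 mm from its centre along its x axis.
- wedge_2_center (a point): Firm yellow cheese wedge standing upright, 55 mm tall, 0.09-0.18 kg. From above a symmetric trapezoid 62 mm long, 46 mm wide at the thick end (dark red rind), 22 at the thin. End faces flat and parallel. Point: its centre, 27.5 mm above the underside; x towards the red end, z up. Loose on the worktop.
- wedge_2_rind (a point): Point in the middle of the red thick end face of wedge_2, 31 mm from its centre along its x axis.
- wedge_3_center (a point): Firm yellow cheese wedge standing upright, 55 mm tall, 0.09-0.18 kg. From above a symmetric trapezoid 62 mm long, 46 mm wide at the thick end (dark red rind), 22 at the thin. End faces flat and parallel. Point: its centre, 27.5 mm above the underside; x towards the red end, z up. Loose on the worktop.
- wedge_3_rind (a point): Point in the middle of the red thick end face of wedge_3, 31 mm from its centre along its x axis.
- egg_timer: Bystander: red and white kitchen egg timer, 64 x 62 x 53 mm, loose; origin at the centre of its underside, z up.
- mug: Bystander: white mug with green dots, 78 x 114 x 93 mm with its handle, loose; origin at its underside, z up.
- spice_jar: Bystander: spice jar with black cap, 41 mm across, 105 mm tall, loose; origin at the centre of its underside, z up.
Things that resemble listed ones, but are neither listed nor needed, are in the scene too. What is shaped like the part that bears wedge_1_center but blue is not meant. What is shaped like the part that bears tray_floor but green is not meant.

How it is judged:
By the outcome, as a careful person would: the job done as asked, in the order asked, and still so for the second after the job is handed in, with the robot touching nothing.
It also fails if it takes over 72 s, if anything falls off the work surface, if the arm or the gripper's body presses on something with over 40 N, if the wrist force passes 120 N, or if a joint passes its speed limit or range.

### The arm

A 6-joint arm with a two-finger parallel gripper is mounted at the origin on the work surface; the furniture and walls round the work are solid. World frame = base frame: x ahead of the robot, y to its left, z up, the work surface at z = 0. Lengths are in m, angles in rad, forces in N, time in s.
With the tool pointing down it reaches from about 0.425 to 0.95 m from the base axis. Payload 3.5 kg.
Tool frame: the origin (TCP) lies midway between the tips of the shut fingers; the grasp point (between the pads) lies 19 mm behind it; z points along the fingers, y is the line along which they close (so a half turn about z gives the same grasp; the last joint's range is limited). The gripper opens to 85 mm and grips with 20 to 120 N. Pads are 22 mm wide; open, the fingers measure 114 mm over their backs; the gripper's body (76 mm by 85 mm) begins 54 mm behind the grasp point. The pads swing forward as they close: fully open they stand 13 mm farther back than shut.
Start: joints at [1.142, 0.286, 1.577, -0, 1.279, -0.15], TCP at [0.186, 0.649, 0.231] pointing down, gripper open.
Joint ranges: [-2.77, 2.77], [-0.9, 2.22], [0.21, 2.48], [-1.53, 4.67], [0.24, 2.81], [-2.84, 2.84]. Speed limits (rad/s): [2.79, 2.79, 3.14, 3.14, 3.14, 3.14].

### API

Orientations are given as a unit quaternion [x, y, z, w].
In Python, from plant import get_state, read_camera, ctrl gives the robot as it stands.
- The arm moves only by the shell command python3 -m crank 'ROWS' [FORCE]. ROWS is JSON, a list of rows, each a list of 3 entries, a list of its own where there are three numbers: the shift along the tool's x, y, z in mm, then the turn about the tool's z in degrees, then the closure in counts, from 0 (fully open) to 255 (shut). In form: [[[tx, ty, tz], yaw, claw], ...]. A call has 1 to 10 rows; each row is the pose to reach, as a shift and turn from the pose commanded when the call began, along the tool's axes at that moment; what a row does not reach only later rows make up. A row lasts 1/10 s, in which the tool goes at most 50 mm and 8.59 degrees, less where a joint would pass 70% of its speed; a pose out of reach is approached as far as the arm can. A call with a gripper value outside its range is refused whole. The fingers move at their own pace and stop on an object; FORCE is the grip in N (left out, the last holds). Time passes only in rows, so rows that repeat a pose let the fingers close. It gives the time, the measured TCP pose, the force, the opening and the grip force at its end, in the units of the state.
- get_state(): the state, without advancing time (a new reading comes with each control period).
- read_camera(name): name is "scene" or "top"; returns a dict with "frame" (384x512x3 uint8, blue, green, red), "range_z" (384x512 float32, m along the optical axis (not along the pixel's ray), 0 where there is no reading), "vfov" (degrees; the focal length in pixels is half the picture's height over the tangent of half this angle, whatever the lens; pixels are square), "cx", "cy" (the principal point, pixels), "origin" and "orientation" of the camera in the world. Camera axes: x right, y down, z forward; pixel columns grow to the right and rows downward; lengths in m; the calibration is good to about 2 mm. A picture is of the moment at which its call begins.
- ctrl.sign_off(): hands the job in; it is judged then, once.
The state is a dict: "time": time; "qpos": joint angles; "dq": joint speeds; "joint_efforts": joint torques, N m; "eef_pos": TCP position; "tcp_rot": TCP orientation; "contact_force": force on the tool from outside, world axes, zero at the start; "wrist_torque": the same for the moment, N m; "opening": opening from 0.0 (shut) to 1.0 (fully open); "finger_force": force on a finger pad.
Only numpy, scipy, OpenCV 4.12 (cv2) and the standard library are available. Lean on these libraries where they do the work, as an engineer would, in place of code of your own. Each camera call takes 0.05 s, during which the arm holds its last target. There are 200 camera calls.

## Working session

There is one attempt and no reset: what is moved stays moved. The work goes in short steps, Python scripts to look and compute and a shell command to move; the robot and the scene stay as the last step left them, time stands still between calls to the robot, and variables do not carry over. Pictures are saved under pics/ and viewed, at most 10 in all, crops included, and the job is handed in when it is done.

```bash
ls; mkdir -p pics; python3 - <<'E'
from plant import get_state, read_camera
import cv2,numpy as np
print(get_state())
ims=[]
for n in("scene","top"):
    d=read_camera(n); np.save(f'pics/{n}0.npy',d,allow_pickle=True)
    print(n,d['vfov'],d['cx'],d['cy'],d['origin'],d['orientation'],(d['range_z']>0).mean())
    cv2.imwrite(f'pics/{n}0.png',cv2.resize(d['frame'],(800,600),interpolation=cv2.INTER_CUBIC))
E
```

```text
pics
{'time': 0.0, 'qpos': array([ 1.14203681e+00,  2.87210337e-01,  1.57817929e+00, -2.65816413e-05,
        1.27860567e+00, -1.49995569e-01]), 'dq': array([-0.00048232,  0.00024554, -0.0013944 ,  0.00128443, -0.00096036,
        0.00245818]), 'joint_efforts': array([-3.92250231e-04, -4.05971575e+01, -2.92630577e+01, -1.88500585e-04,
        5.69128519e-03,  9.01352678e-06]), 'eef_pos': array([0.18543512, 0.64834197, 0.22991616]), 'tcp_rot': array([ 1.38927204e-01,  9.90301867e-01, -1.15500193e-03, -3.30609704e-04]), 'contact_force': array([ 0.40937449, -0.25091332,  0.25109387]), 'wrist_torque': array([ 0.0003352 , -0.00186181,  0.03895629]), 'finger_force': 0.0, 'opening': 0.9997576973423249}
scene 44.03820188512212 251.42944157788895 196.0416815461484 [-0.27327634 -0.88765683  1.00718521] [ 0.83722985 -0.32640341  0.15261332 -0.41135893] 0.9961140950520834
top 44.66371379499701 260.1967919119469 191.31102938867278 [0.31068821 0.04293469 1.50014687] [-0.70047875  0.70948443 -0.05840416  0.05050077] 0.9960581461588541
```

View pics/top0.png

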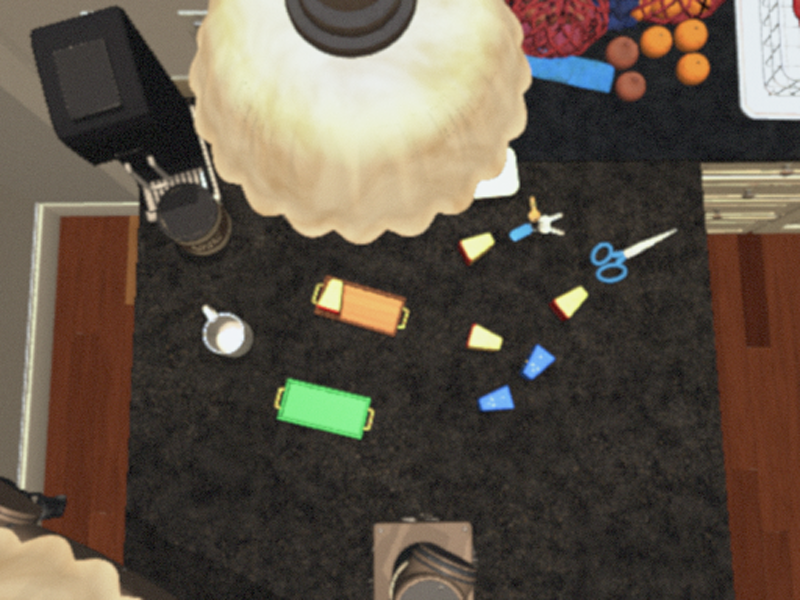

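View pics/scene0.png

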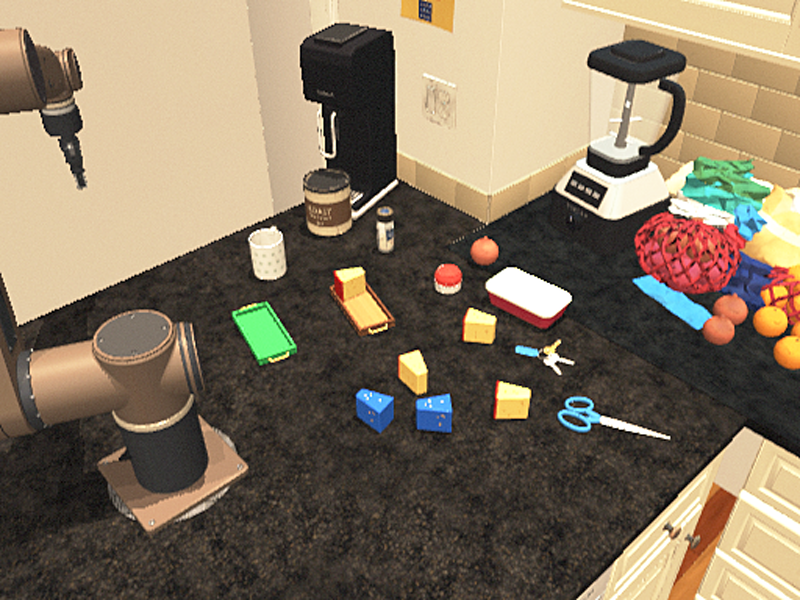

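Candidates in the top view at 800x600: yellow wedges with red ends at (477,247), (570,302), (484,338), plus (331,294) already in the wooden tray at (360,305). The blue wedges at (538,361) and (497,399) and the green tray at (324,408) are decoys. The mug (228,335) is in view. The timer and jar are hidden by the lamp and only show in the scene view, at (448,279) and (386,230).

```bash
cat > h.py <<'E'
import numpy as np,cv2
from scipy.spatial.transform import Rotation as R
from plant import get_state, read_camera
def geo(d):
    f=192/np.tan(np.radians(d['vfov'])/2); return f,R.from_quat(d['orientation']).as_matrix(),np.array(d['origin'])
def cloud(d):
    f,M,o=geo(d); v,u=np.mgrid[:384,:512]; z=d['range_z']
    return np.stack([(u-d['cx'])/f*z,(v-d['cy'])/f*z,z],-1)@M.T+o
def plane(d,uv,h):
    f,M,o=geo(d); uv=np.atleast_2d(uv).astype(float)
    r=np.c_[(uv-[d['cx'],d['cy']])/f,np.ones(len(uv))]@M.T
    return o+r*((h-o[2])/r[:,2])[:,None]
def proj(d,p):
    f,M,o=geo(d); q=(np.atleast_2d(p)-o)@M; return q[:,:2]/q[:,2:]*f+[d['cx'],d['cy']]
def masks(d):
    h=cv2.cvtColor(d['frame'],cv2.COLOR_BGR2HSV); H,S,V=[h[...,i] for i in range(3)]
    yel=(H>=21)&(H<=35)&(S>60)&(V>120); red=((H<8)|(H>172))&(S>120)&(V>50)
    return yel,red
def blobs(m,amin):
    n,l,st,c=cv2.connectedComponentsWithStats(m.astype(np.uint8)); return [(l==i) for i in range(1,n) if st[i,4]>=amin]
E
python3 - <<'E'
from h import *
for n in("top","scene"):
    d=np.load(f'pics/{n}0.npy',allow_pickle=True).item(); P=cloud(d); yel,red=masks(d)
    work=(P[...,0]>.3)&(P[...,0]<1)&(abs(P[...,1])<.45)&(P[...,2]<.12)
    print(n,'table z',np.median(P[work&(d['frame'].max(-1)<60)][:,2]))
    for b in blobs(yel&work&(P[...,2]>.01),60):
        zt=np.percentile(P[b][:,2],90); t=b&(P[...,2]>zt-.008)
        p=P[t]; v,u=np.nonzero(t); c=p.mean(0)
        hull=cv2.convexHull(np.c_[u,v].astype(np.int32)); ap=cv2.approxPolyN(hull,4).reshape(-1,2) if hasattr(cv2,'approxPolyN') else hull.reshape(-1,2)
        w,V=np.linalg.eigh(np.cov(p[:,:2].T)); ax=V[:,1]; ext=[np.ptp((p[:,:2])@V[:,i]) for i in(1,0)]
        s=(p[:,:2]-c[:2])@ax; q=(p[:,:2]-c[:2])@V[:,0]
        wid=[np.std(q[s<-.012]),np.std(q[s>.012])]
        if wid[0]>wid[1]: ax=-ax
        print(np.array([u.mean(),v.mean()]).round(1),t.sum(),'c',c.round(4),'yaw',np.degrees(np.arctan2(ax[1],ax[0])).round(1),np.round(ext,3),np.round(wid,4))
E
```

```text
top table z 0.0006910591329667426
[307.2 156.2] 94 c [ 0.6459 -0.1252  0.0554] yaw 120.0 [0.061 0.04 ] [0.0069 0.0147]
[213.7 187.9] 76 c [0.5461 0.1696 0.0641] yaw 163.9 [0.057 0.042] [0.0068 0.0148]
[365.8 192. ] 169 c [ 0.5289 -0.3056  0.0566] yaw 130.1 [0.06 0.04] [0.0073 0.0124]
[311.  217.6] 79 c [ 0.4507 -0.1312  0.0561] yaw 73.0 [0.061 0.041] [0.0079 0.0148]
scene table z -0.0013211521088356548
[223.5 175.8] 64 c [0.5393 0.1684 0.0609] yaw -7.1 [0.063 0.041] [0.0093 0.0091]
[305.7 204. ] 99 c [ 0.6385 -0.1224  0.0527] yaw 106.5 [0.065 0.045] [0.0075 0.0138]
[264.5 232.6] 116 c [ 0.4491 -0.1314  0.0537] yaw 73.6 [0.066 0.041] [0.0079 0.0113]
[328.2 255.2] 70 c [ 0.5178 -0.3196  0.0504] yaw -38.2 [0.062 0.021] [0.0058 0.0034]
```

```bash
python3 - <<'E'
from h import *
d=np.load('pics/top0.npy',allow_pickle=True).item(); e=np.load('pics/scene0.npy',allow_pickle=True).item()
a=cv2.resize(d['frame'][140:240,190:390],(800,400),interpolation=cv2.INTER_NEAREST)
b=cv2.resize(e['frame'][160:280,200:360],(267,200),interpolation=cv2.INTER_CUBIC)
c=np.zeros((600,800,3),np.uint8);c[:400]=a;c[400:,:267]=b;cv2.imwrite('pics/crop0.png',c)
P=cloud(d)
h=cv2.cvtColor(d['frame'],cv2.COLOR_BGR2HSV)
# wood: print hsv samples
for u,v in((245,197),(240,190),(222,205)): print(h[v,u],P[v,u].round(4))
E
```

```text
[ 19 132 240] [0.525  0.0739 0.0042]
[ 17 137 240] [0.5475 0.0898 0.0084]
[ 11 157 164] [0.4981 0.1472 0.0185]
```

View pics/crop0.png

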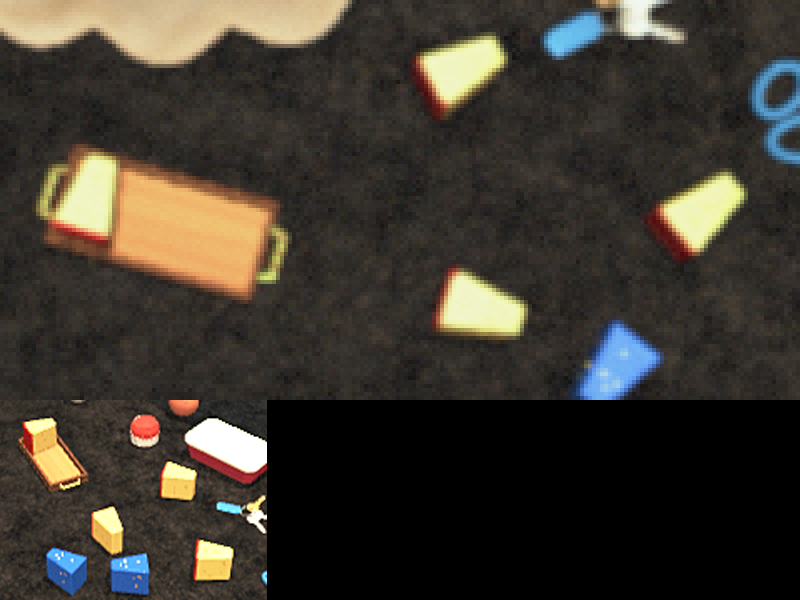

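The crop confirms the choice: three plain yellow wedges with red rinds and the wooden tray with one wedge in it. Next, finer measurement from the full colour masks, cast onto the measured heights.

```bash
cat >> h.py <<'E'
def topfaces(d,thr=None,hs=None):
    "yellow top faces -> centre (mid-length) and yaw of red end"
    P=cloud(d); yel,red=masks(d); V=d['frame'].max(-1)
    work=(P[...,0]>.3)&(P[...,0]<.9)&(abs(P[...,1])<.45)&(P[...,2]<.3)&(P[...,2]>.025)
    out=[]
    for b in blobs(yel&work&(V>(thr or 0)),50):
        v,u=np.nonzero(b); z=np.percentile(P[b][:,2],70) if hs is None else hs
        p=plane(d,np.c_[u,v],z)[:,:2]; c=p.mean(0)
        w,E=np.linalg.eigh(np.cov(p.T)); ax=E[:,1]; s=(p-c)@ax
        if (s**3).mean()>0: ax=-ax   # thin end has the longer tail
        ax=-(-ax) if True else ax
        s=(p-c)@ax; q=(p-c)@np.array([-ax[1],ax[0]])
        if np.std(q[s<-.012])>np.std(q[s>.012]): ax=-ax; s=-s
        mid=c+ax*(-.00365)
        out.append(dict(px=(u.mean().round(1),v.mean().round(1)),n=len(u),z=z.round(4) if hs is None else hs,c=mid.round(4),yaw=np.degrees(np.arctan2(ax[1],ax[0])).round(1),ext=np.array([np.ptp(s),np.ptp(q)]).round(3),V=np.percentile(V[b],[5,25,50,75,95])))
    return out
E
python3 - <<'E'
from h import *
for n,t in(("top",0),("top",195),("scene",0)):
    d=np.load(f'pics/{n}0.npy',allow_pickle=True).item(); print(n,t)
    for o in topfaces(d,t,.055): print(*o.values())
d=np.load('pics/top0.npy',allow_pickle=True).item()
for n in('top','scene'):
    d=np.load(f'pics/{n}0.npy',allow_pickle=True).item()
    P=cloud(d);h=cv2.cvtColor(d['frame'],cv2.COLOR_BGR2HSV);H,S,V=[h[...,i].astype(int) for i in range(3)]
    near=(np.hypot(P[...,0]-.53,P[...,1]-.11)<.14)
    wood=near&(H>=5)&(H<=20)&(S>90)&(V>60)&(P[...,2]<.03); fl=wood&(V>190)&(H>=12)
    for nm,m,z in(('wood',wood,.02),('floor',fl,.008)):
        m=max(blobs(m,30),key=lambda x:x.sum()); v,u=np.nonzero(m); p=plane(d,np.c_[u,v],z)[:,:2].astype(np.float32)
        r=cv2.minAreaRect(p*1000); print(n,nm,m.sum(),'zmed',np.median(P[m][:,2]).round(4),np.round(r[0],1),np.round(r[1],1),r[2]); print(cv2.boxPoints(r).round(0).tolist())
E
```

```text
top 0
(np.float64(307.4), np.float64(156.6)) 111 0.055 [ 0.6464 -0.129 ] 120.2 [0.06  0.043] [152.5 225.  241.  245.  245.5]
(np.float64(213.9), np.float64(187.9)) 95 0.055 [0.5512 0.169 ] 166.7 [0.06  0.044] [174.7 225.  240.  244.  245. ]
(np.float64(366.0), np.float64(192.0)) 188 0.055 [ 0.5313 -0.3093] 130.1 [0.06 0.04] [207.05 240.75 244.   245.   246.  ]
(np.float64(310.9), np.float64(218.0)) 103 0.055 [ 0.4482 -0.1347] 72.5 [0.06  0.044] [160.8 216.  238.  244.  246. ]
top 195
(np.float64(307.0), np.float64(156.0)) 93 0.055 [ 0.6483 -0.1278] 116.6 [0.058 0.04 ] [219.2 233.  243.  245.  246. ]
(np.float64(213.5), np.float64(187.9)) 84 0.055 [0.5513 0.1702] 162.9 [0.057 0.043] [208.   232.75 241.5  244.   245.  ]
(np.float64(365.8), np.float64(191.9)) 181 0.055 [ 0.5316 -0.3087] 130.2 [0.059 0.04 ] [220. 242. 244. 245. 246.]
(np.float64(310.8), np.float64(217.2)) 86 0.055 [ 0.4507 -0.1343] 71.7 [0.059 0.043] [210.5 232.  240.  244.  246. ]
scene 0
(np.float64(223.6), np.float64(175.8)) 65 0.055 [0.5482 0.1742] 169.8 [0.058 0.04 ] [255. 255. 255. 255. 255.]
(np.float64(305.8), np
[... 283 characters left out ...]
7 0.027] [255. 255. 255. 255. 255.]
(np.float64(327.8), np.float64(257.5)) 154 0.055 [ 0.5032 -0.3256] -33.0 [0.071 0.043] [246.   248.   248.   254.75 255.  ]
top wood 1218 zmed 0.0096 [529.7 120.9] [179.   88.6] 72.76893615722656
[[461.0, 49.0], [545.0, 22.0], [598.0, 193.0], [514.0, 219.0]]
top floor 776 zmed 0.0087 [523.7 103.8] [124.4  69. ] 73.18836975097656
[[473.0, 54.0], [539.0, 34.0], [575.0, 153.0], [509.0, 173.0]]
scene wood 408 zmed 0.0134 [520.9 109.7] [197.   91.6] 73.14891815185547
[[449.0, 29.0], [536.0, 2.0], [593.0, 191.0], [506.0, 217.0]]
scene floor 74 zmed 0.0149 [549.7 167.9] [50.  64.5] 68.38178253173828
[[511.0, 157.0], [571.0, 133.0], [589.0, 179.0], [529.0, 203.0]]
```

```bash
cat >> h.py <<'E'
def masks(d):
    B,G,Rr=[cv2.GaussianBlur(d['frame'],(3,3),.6)[...,i].astype(int) for i in range(3)]
    return (G>165)&(Rr>165)&(G-B>30)&(G>Rr*.82), (Rr>70)&(Rr>2*G)&(Rr>2*B)
def quad(d,b,z):
    v,u=np.nonzero(b); f=8
    m=cv2.resize(b.astype(np.float32),None,fx=f,fy=f,interpolation=cv2.INTER_LINEAR)>.5
    c=max(cv2.findContours(m.astype(np.uint8),0,1)[0],key=cv2.contourArea); q=cv2.approxPolyN(c,4).reshape(-1,2).astype(float)
    w=plane(d,(q+.5)/f-.5,z)[:,:2]
    L=[np.linalg.norm(w[i]-w[i-3]) for i in range(4)]  # edge i -> i+1
    i=int(np.argmin(L)); thin=(w[i]+w[(i+1)%4])/2; th=(w[i-2]+w[(i+3)%4])/2
    a=th-thin; return ((th+thin)/2).round(4),np.degrees(np.arctan2(a[1],a[0])).round(1),np.linalg.norm(a).round(4),np.round(L,3)
E
python3 - <<'E'
from h import *
d=np.load('pics/top0.npy',allow_pickle=True).item(); P=cloud(d)
m,_=masks(d); 
for b in blobs(m&(P[...,0]>.35)&(P[...,0]<.75)&(P[...,1]>-.4)&(P[...,1]<.22)&(P[...,2]>.025),60):
    print(*quad(d,b,.063 if P[b][:,1].mean()>0 else .055),b.sum())
for o in topfaces(d,0,.055): print(*o.values())
e=np.load('pics/scene0.npy',allow_pickle=True).item(); P=cloud(e)
m=e['frame'].min(-1)  # top lighter?
for u,v in((305,203),(305,213),(264,231),(268,240),(326,250),(328,260)): print(e['frame'][v,u],P[v,u].round(3),end=' ')
E
```

```text
[0.9365 0.1137] -99.6 0.7352 [0.849 0.512 0.374 0.996] 18287
[ 0.6463 -0.1221] 116.7 0.0627 [0.062 0.049 0.065 0.024] 197
[0.5469 0.1725] 164.7 0.0593 [0.063 0.053 0.06  0.02 ] 194
[ 0.5312 -0.3077] 126.9 0.0618 [0.062 0.048 0.064 0.023] 197
[ 0.4541 -0.13  ] 70.8 0.0648 [0.025 0.062 0.054 0.071] 210
(np.float64(305.3), np.float64(156.6)) 197 0.055 [ 0.6464 -0.1224] 115.8 [0.06  0.042] [209.4 242.  244.  245.  246. ]
(np.float64(212.6), np.float64(188.8)) 194 0.055 [0.5485 0.1729] 163.3 [0.057 0.044] [209.95 242.   244.   245.   246.  ]
(np.float64(365.6), np.float64(192.0)) 197 0.055 [ 0.5312 -0.3082] 126.8 [0.06 0.04] [219. 242. 244. 245. 246.]
(np.float64(309.7), np.float64(216.6)) 210 0.055 [ 0.4528 -0.1309] 72.2 [0.061 0.043] [212.45 241.   244.   245.   246.  ]
[158 255 255] [ 0.634 -0.124  0.06 ] [102 210 249] [ 0.632 -0.128  0.023] [191 255 255] [ 0.451 -0.127  0.055] [100 223 251] [ 0.435 -0.161  0.053] [192 255 255] [ 0.522 -0.307  0.059] [ 99 208 248] [ 0.517 -0.321  0.033]
```

```bash
cat >> h.py <<'E'
def scenetops(e,z=.055):
    P=cloud(e); F=e['frame'].astype(int); m=(F[...,1]>238)&(F[...,0]>125)&(F[...,1]-F[...,0]>30)&(P[...,0]>.35)&(P[...,0]<.75)&(P[...,1]>-.4)&(P[...,1]<.22)&(P[...,2]>.02)&(P[...,2]<.2)
    return [(b.sum(),)+quad(e,b,z if P[b][:,1].mean()<0 else .063)+(topc(e,b),) for b in blobs(m,40)]
def topc(e,b):
    v,u=np.nonzero(b); return np.array([u.mean(),v.mean()])
def tri(d,uv,e,uw):
    a=plane(d,uv,0)[0]; o1=geo(d)[2]; b=plane(e,uw,0)[0]; o2=geo(e)[2]
    r1=(a-o1)/np.linalg.norm(a-o1); r2=(b-o2)/np.linalg.norm(b-o2)
    t=np.linalg.lstsq(np.c_[r1,-r2],o2-o1,rcond=None)[0]; p,q=o1+t[0]*r1,o2+t[1]*r2
    return ((p+q)/2).round(4),np.linalg.norm(p-q).round(4)
E
python3 - <<'E'
from h import *
d=np.load('pics/top0.npy',allow_pickle=True).item()
e=np.load('pics/scene0.npy',allow_pickle=True).item()
T=dict(A=(305.3,156.6),W=(212.6,188.8),B=(365.6,192),C=(309.7,216.6))
for s in scenetops(e):
    print(*s[:4],s[5].round(1), [(k,*tri(d,t,e,s[5])) for k,t in T.items() if tri(d,t,e,s[5])[1]<.02])
# tray rim corners: near-end corners seen in top, at z .02: long edge lines
P=cloud(d);h=cv2.cvtColor(d['frame'],cv2.COLOR_BGR2HSV);H,S,V=[h[...,i].astype(int) for i in range(3)]
R0=np.array([np.cos(np.radians(-17)),np.sin(np.radians(-17))]);Y=np.array([-R0[1],R0[0]])
B,G,Rr=[d['frame'][...,i].astype(int) for i in range(3)]
for nm,m,z in(('wood',(Rr>B+25)&(Rr>60),.02),('floor',(V>195)&(S>90)&(H<21)&(H>8),.008)):
    pl=plane(d,np.stack(np.meshgrid(np.arange(512),np.arange(384)),-1).reshape(-1,2),z)[:,:2].reshape(384,512,2)
    q=pl-[.53,.115]; s=q@R0; t=q@Y
    # extents along x for slices of t, and along y
    f=lambda a,b,lo,hi,bins:[ (round((x0+x1)/2*1000), (a[mm].min()*1000).round(1),(a[mm].max()*1000).round(1)) for x0,x1 in zip(bins[:-1],bins[1:]) for mm in [m&(b>x0)&(b<x1)&(abs(a)<hi)] if mm.any()]
    print(nm,'x-ext per y',f(s,t,0,.06,np.arange(-.08,.081,.02))); print('y-ext per x',f(t,s,0,.1,np.arange(-.032,.033,.008)))
E
```

```text
89 [0.5433 0.1686] 162.1 0.0583 [223.4 175.1] [('W', array([0.544 , 0.1739, 0.0587]), np.float64(0.0008))]
122 [ 0.643 -0.125] 116.0 0.0606 [306.5 203.1] [('A', array([ 0.6456, -0.1196,  0.0508]), np.float64(0.0002))]
154 [ 0.4505 -0.1338] 72.7 0.0638 [264.9 231.7] [('C', array([ 0.4542, -0.1279,  0.0515]), np.float64(0.0001))]
152 [ 0.5274 -0.3108] 129.5 0.0573 [327.1 250.6] [('B', array([ 0.5293, -0.306 ,  0.051 ]), np.float64(0.0008))]
wood x-ext per y [(-70, np.float64(-45.8), np.float64(40.8)), (-50, np.float64(-45.9), np.float64(40.8)), (-30, np.float64(-45.1), np.float64(41.2)), (-10, np.float64(-46.1), np.float64(40.6)), (10, np.float64(-45.7), np.float64(41.0)), (30, np.float64(-45.8), np.float64(40.6)), (50, np.float64(-46.0), np.float64(40.5)), (70, np.float64(-45.6), np.float64(40.8))]
y-ext per x [(-28, np.float64(-90.2), np.float64(99.1)), (-20, np.float64(-95.5), np.float64(98.0)), (-12, np.float64(-96.7), np.float64(99.9)), (-4, np.float64(-94.9), np.float64(99.8)), (4, np.float64(-96.2), np.float64(99.6)), (12, np.float64(-96.6), np.float64(98.5)), (20, np.float64(-91.7), np.float64(99.4)), (28, np.float64(-81.9), np.float64(93.1))]
floor x-ext per y [(-70, np.float64(-37.1), np.float64(31.5)), (-50, np.float64(-36.4), np.float64(31.0)), (-30, np.float64(-36.5), np.float64(31.8)), (-10, np.float64(-36.1), np.float64(31.7)), (10, np.float64(-36.2), np.float64(31.7)), (30, np.float64(-35.8), np.float64(31.6)), (50, np.float64(-24.4), np.float64(30.7)), (70, np.float64(-24.9), np.float64(-23.6))]
y-ext per x [(-28, np.float64(-74.5), np.float64(90.8)), (-20, np.float64(-74.8), np.float64(91.8)), (-12, np.float64(-73.9), np.float64(41.3)), (-4, np.float64(-74.3), np.float64(41.1)), (4, np.float64(-74.6), np.float64(43.0)), (12, np.float64(-73.7), np.float64(45.9)), (20, np.float64(-74.1), np.float64(84.8)), (28, np.float64(-72.2), np.float64(83.7))]
```

```bash
cat > go.py <<'E'
import sys,numpy as np
from h import *
def go(*targets):
    s=get_state(); M=R.from_quat(s['tcp_rot']).as_matrix(); psi=np.degrees(np.arctan2(M[1,1],M[0,1]))
    print('t',round(s['time'],2),'tcp',s['eef_pos'].round(4),'psi',psi.round(2),'q',np.degrees(s['qpos']).round(0))
    for x,y,z,a in targets:
        print((x,y,z,a),'->',(M.T@(np.array([x,y,z])-s['eef_pos'])*1000).round(1).tolist(),'yaw',round((psi-a),1))
if __name__=='__main__': go(*eval(sys.argv[1]))
E
python3 go.py "[(.56,.25,.2,74),(.452,-.132,.16,72),(.452,-.132,.1,72)]"
```

```text
t 0.1 tcp [0.1855 0.6484 0.2301] psi 74.03 q [65. 16. 90. -0. 73. -9.]
(0.56, 0.25, 0.2, 74) -> [-469.7, -279.9, 30.5] yaw 0.0
(0.452, -0.132, 0.16, 72) -> [-471.0, -676.7, 71.4] yaw 2.0
(0.452, -0.132, 0.1, 72) -> [-471.0, -676.6, 131.4] yaw 2.0
```

```bash
python3 -m crank '[[[-470,-280,30],0,0],[[-470,-280,30],0,0],[[-470,-280,30],0,0],[[-470,-280,30],0,0],[[-470,-280,30],0,0],[[-470,-280,30],0,0],[[-470,-280,30],0,0],[[-470,-280,30],0,0],[[-470,-280,30],0,0],[[-470,-280,30],0,0]]' 40
python3 go.py "[(.56,.25,.2,74),(.452,-.132,.16,72),(.452,-.132,.1,72)]"
```

```text
time: 1.1
eef_pos: [0.5285, 0.2835, 0.2034]
tcp_rot: [0.139, 0.99, -0.0, -0.0]
contact_force: [0.4, 0.9, 0.6]
opening: 1.004
finger_force: 0.0
t 1.1 tcp [0.5285 0.2835 0.2034] psi 74.02 q [ 19.   8. 103.   0.  69. -56.]
(0.56, 0.25, 0.2, 74) -> [-39.5, -23.5, 3.4] yaw 0.0
(0.452, -0.132, 0.16, 72) -> [-40.8, -420.5, 43.5] yaw 2.0
(0.452, -0.132, 0.1, 72) -> [-40.8, -420.5, 103.5] yaw 2.0
```

```bash
python3 -m crank '[[[-40,-420,45],2,0],[[-40,-420,45],2,0],[[-40,-420,45],2,0],[[-40,-420,45],2,0],[[-40,-420,45],2,0],[[-40,-420,45],2,0],[[-40,-420,45],2,0],[[-40,-420,45],2,0],[[-40,-420,45],2,0],[[-40,-420,95],2,0]]'
python3 - <<'E'
from go import *
go((.452,-.132,.09,72),(.452,-.132,.014,72))
ims=[]
d=read_camera('top');e=read_camera('scene')
for x,p in((d,(.452,-.132,.08)),(e,(.452,-.132,.08))):
    u,v=proj(x,p)[0].astype(int); ims.append(cv2.resize(x['frame'][v-40:v+40,u-40:u+40],(400,400),interpolation=cv2.INTER_CUBIC))
cv2.imwrite('pics/c1.png',np.hstack(ims))
E
```

```text
time: 2.1
eef_pos: [0.4553, -0.1354, 0.1148]
tcp_rot: [0.158, 0.987, -0.003, 0.008]
contact_force: [0.4, -1.1, 0.4]
opening: 1.002
finger_force: 0.0
t 2.1 tcp [ 0.4553 -0.1354  0.1148] psi 71.76 q [ -29.   -2.  124.   -0.   57. -101.]
(0.452, -0.132, 0.09, 72) -> [4.5, 2.3, 24.7] yaw -0.2
(0.452, -0.132, 0.014, 72) -> [5.7, 2.5, 100.7] yaw -0.2
```

View pics/c1.png

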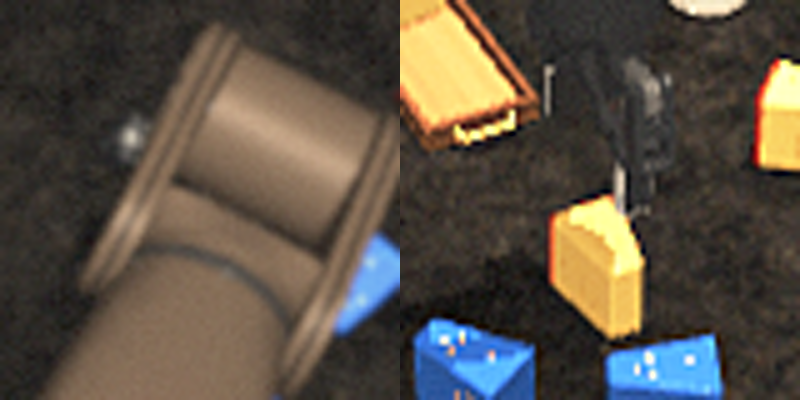

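The top view is blocked by the arm. The scene crop shows the open gripper over wedge C, with the right finger at about (622,200) beyond the thin end. I'll settle and then descend.

```bash
python3 -m crank '[[[5,2,40],0,0],[[5,2,40],0,0],[[5,2,40],0,0]]'
python3 go.py "[(.452,-.132,.014,72)]"
```

```text
time: 2.5
eef_pos: [0.4464, -0.1256, 0.0695]
tcp_rot: [0.156, 0.988, 0.0, -0.001]
contact_force: [-0.3, -0.3, 0.4]
opening: 1.001
finger_force: 0.0
t 2.5 tcp [ 0.4464 -0.1256  0.0695] psi 72.08 q [ -28.    1.  126.    0.   53. -100.]
(0.452, -0.132, 0.014, 72) -> [-7.4, -4.4, 55.5] yaw 0.1
```

```bash
python3 -m crank '[[[-7,-4,15],0,0],[[-7,-4,15],0,0],[[-7,-4,55],0,0],[[-7,-4,55],0,0],[[-7,-4,55],0,0],[[-7,-4,55],0,0]]'
python3 go.py "[(.452,-.132,.014,72)]"
python3 - <<'E'
from h import *
e=read_camera('scene'); u,v=proj(e,(.452,-.132,.05))[0].astype(int); cv2.imwrite('pics/c2.png',cv2.resize(e['frame'][v-35:v+35,u-35:u+35],(560,560),interpolation=cv2.INTER_CUBIC))
E
```

```text
time: 3.1
eef_pos: [0.4533, -0.1326, 0.0161]
tcp_rot: [0.156, 0.988, -0.001, 0.002]
contact_force: [-0.0, 0.2, 0.1]
opening: 1.001
finger_force: 0.0
t 3.1 tcp [ 0.4533 -0.1326  0.0161] psi 72.04 q [ -29.    8.  126.    0.   46. -101.]
(0.452, -0.132, 0.014, 72) -> [1.4, 0.2, 2.1] yaw 0.0
```

View pics/c2.png

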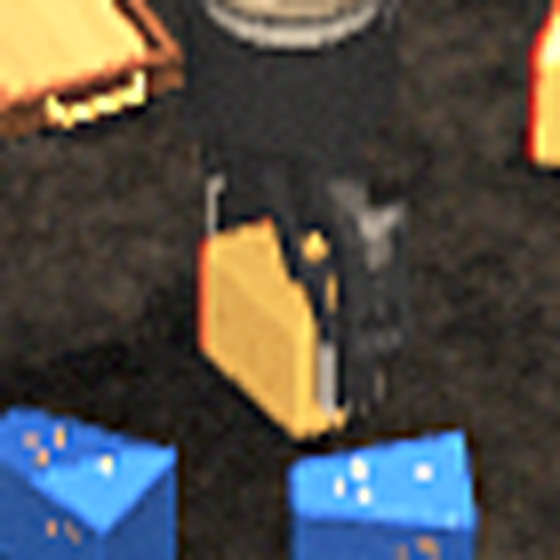

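Fingers straddle both ends, with the red end at (213,220) and the thin end at (330,380), well centred. Close.

```bash
python3 -m crank '[[[0,0,0],0,255],[[0,0,0],0,255],[[0,0,0],0,255],[[0,0,0],0,255],[[0,0,0],0,255],[[0,0,0],0,255]]' 40
python3 -m crank '[[[0,0,-40],0,255],[[0,0,-110],0,255],[[0,0,-110],0,255],[[0,0,-110],0,255]]'
python3 go.py "[(.534,.1365,.13,-17)]"
```

```text
time: 3.75
eef_pos: [0.453, -0.1325, 0.0154]
tcp_rot: [0.156, 0.988, -0.0, 0.001]
contact_force: [-0.8, 1.4, 6.1]
opening: 0.722
finger_force: 44.8
time: 4.15
eef_pos: [0.4542, -0.1333, 0.1278]
tcp_rot: [0.156, 0.988, -0.001, 0.004]
contact_force: [-0.3, -0.4, -2.4]
opening: 0.725
finger_force: 45.1
t 4.15 tcp [ 0.4542 -0.1333  0.1278] psi 72.03 q [ -29.   -3.  123.   -0.   59. -101.]
(0.534, 0.1365, 0.13, -17) -> [7.3, 281.3, -2.8] yaw 89.0
```

```bash
python3 -m crank '[[[7,281,-3],89,255],[[7,281,-3],89,255],[[7,281,-3],89,255],[[7,281,-3],89,255],[[7,281,-3],89,255],[[7,281,-3],89,255],[[7,281,-3],89,255],[[7,281,-3],89,255],[[7,281,-3],89,255],[[7,281,-3],89,255]]'
python3 -m crank '[[[0,0,0],2,255],[[0,0,0],2,255],[[0,0,0],2,255]]'
python3 go.py "[(.534,.1365,.09,-17)]"
```

```text
time: 5.15
eef_pos: [0.53, 0.1376, 0.1236]
tcp_rot: [0.753, 0.658, -0.002, -0.002]
contact_force: [0.0, 0.3, -2.5]
opening: 0.723
finger_force: 45.0
time: 5.45
eef_pos: [0.5307, 0.1372, 0.1249]
tcp_rot: [0.762, 0.647, -0.001, -0.001]
contact_force: [-0.3, -0.0, -2.0]
opening: 0.721
finger_force: 45.0
t 5.45 tcp [0.5307 0.1372 0.1249] psi -9.33 q [  4.   7. 113.  -0.  60.  13.]
(0.534, 0.1365, 0.09, -17) -> [-0.2, 3.5, 34.9] yaw 7.7
```

```bash
python3 -m crank '[[[0,3,20],7.7,255],[[0,3,35],7.7,255],[[0,3,35],7.7,255],[[0,3,35],7.7,255]]'
python3 go.py "[(.534,.1365,.0235,-17)]"
python3 - <<'E'
from h import *
d=read_camera('top'); e=read_camera('scene'); ims=[]
for x in (d,e):
    u,v=proj(x,(.534,.12,.05))[0].astype(int); ims.append(cv2.resize(x['frame'][v-40:v+40,u-40:u+40],(400,400),interpolation=cv2.INTER_CUBIC))
cv2.imwrite('pics/c3.png',np.hstack(ims))
E
```

```text
time: 5.85
eef_pos: [0.5342, 0.1368, 0.0911]
tcp_rot: [0.804, 0.595, -0.001, -0.001]
contact_force: [0.3, -0.6, -1.7]
opening: 0.723
finger_force: 45.0
t 5.85 tcp [0.5342 0.1368 0.0911] psi -16.96 q [  4.  10. 114.  -0.  56.  21.]
(0.534, 0.1365, 0.0235, -17) -> [-0.3, 0.0, 67.6] yaw 0.0
```

View pics/c3.png

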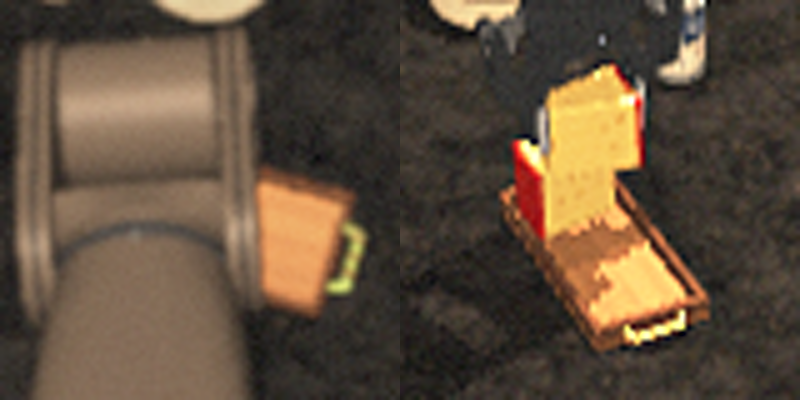

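The scene view (right) shows the held wedge over the tray, red end at tray +x, lower right corner near (640,165). Wedge 0's front red corner is near (545,237). I'll compare both with predictions.

```bash
python3 - <<'E'
from h import *
e=np.load('pics/scene0.npy',allow_pickle=True).item()
u,v=proj(e,(.534,.12,.05))[0].astype(int)
a=np.radians(-17); X=np.array([np.cos(a),np.sin(a),0]);Y=np.array([-X[1],X[0],0])
pr=lambda p:((proj(e,p)[0]-[u-40,v-40])*5+2.5+[400,0]).round(0)
h=np.array([.5342,.1368,.0756]); w=np.array([.545,.1706,.008]); t=np.array([.5286,.1188,.02])
print('held',pr(h+.031*X-.023*Y),pr(h-.031*X-.011*Y+[0,0,.055]),pr(h-.031*X+.011*Y+[0,0,.055]),pr(h+.031*X-.023*Y+[0,0,.055]))
print('w0 corner',pr(w-.031*X-.023*Y),pr(w-.031*X+.023*Y+[0,0,.055]))
print('tray -y corners outer',pr(t-.041*X-.086*Y),pr(t+.041*X-.086*Y), 'base',pr(t-.041*X-.086*Y-[0,0,.02]))
E
```

```text
held [644. 167.] [547. 114.] [534.  97.] [641.  99.]
w0 corner [544. 243.] [515. 143.]
tray -y corners outer [597. 331.] [710. 297.] base [598. 355.]
```

Predictions agree with the picture within a pixel. Lower it.

```bash
python3 -m crank '[[[0,0,30],0,255],[[0,0,55],0,255],[[0,0,60],0,255],[[0,0,63],0,255],[[0,0,65],0,255],[[0,0,66],0,255],[[0,0,67],0,255],[[0,0,67],0,255]]'
```

```text
time: 6.75
eef_pos: [0.5354, 0.1369, 0.0256]
tcp_rot: [0.804, 0.594, 0.0, 0.0]
contact_force: [0.3, 0.9, -1.3]
opening: 0.717
finger_force: 45.0
```

```bash
python3 -m crank '[[[0,0,1],0,255],[[0,0,2],0,255],[[0,0,2],0,255]]'
```

```text
time: 7.05
eef_pos: [0.5352, 0.1369, 0.0234]
tcp_rot: [0.804, 0.594, 0.0, 0.0]
contact_force: [-0.8, 0.3, 2.5]
opening: 0.723
finger_force: 45.2
```

```bash
python3 -m crank '[[[0,0,0],0,180],[[0,0,0],0,100],[[0,0,0],0,0],[[0,0,0],0,0],[[0,0,0],0,0],[[0,0,-30],0,0],[[0,0,-80],0,0],[[0,0,-110],0,0],[[0,0,-110],0,0]]'
python3 go.py "[(.5293,-.3092,.14,-52),(.5293,-.3092,.09,-52)]"
```

```text
time: 7.95
eef_pos: [0.5388, 0.1372, 0.139]
tcp_rot: [0.804, 0.594, 0.005, 0.003]
contact_force: [-0.1, 0.3, -0.6]
opening: 1.001
finger_force: 0.0
t 7.95 tcp [0.5388 0.1372 0.139 ] psi -17.07 q [  4.   7. 112.   0.  61.  21.]
(0.5293, -0.3092, 0.14, -52) -> [-429.5, 122.0, -1.5] yaw 34.9
(0.5293, -0.3092, 0.09, -52) -> [-429.7, 121.5, 48.5] yaw 34.9
```

```bash
python3 -m crank '[[[-430,122,0],35,0],[[-430,122,0],35,0],[[-430,122,0],35,0],[[-430,122,0],35,0],[[-430,122,0],35,0],[[-430,122,0],35,0],[[-430,122,0],35,0],[[-430,122,0],35,0],[[-430,122,0],35,0],[[-430,122,20],35,0]]'
python3 -m crank '[[[0,0,20],0,0],[[0,0,20],0,0],[[0,0,20],0,0]]'
python3 go.py "[(.5293,-.3092,.08,-52),(.5293,-.3092,.015,-52)]"
python3 - <<'E'
from h import *
d=read_camera('top'); P=cloud(d); m,_=masks(d)
for b in blobs(m&(P[...,0]>.35)&(P[...,0]<.68)&(P[...,1]>.05)&(P[...,1]<.22)&(P[...,2]>.035)&(P[...,2]<.1),60): print(*quad(d,b,.063),b.sum(),np.median(P[b][:,2]))
cv2.imwrite('pics/c4.png',cv2.resize(d['frame'][160:240,180:280],(500,400),interpolation=cv2.INTER_CUBIC))
E
```

```text
time: 8.95
eef_pos: [0.5263, -0.3171, 0.1152]
tcp_rot: [0.947, 0.322, 0.002, 0.004]
contact_force: [0.2, 0.2, -0.4]
opening: 0.996
finger_force: 0.0
time: 9.25
eef_pos: [0.5246, -0.3094, 0.0917]
tcp_rot: [0.946, 0.325, -0.001, -0.001]
contact_force: [0.0, -0.2, -0.5]
opening: 1.0
finger_force: 0.0
t 9.25 tcp [ 0.5246 -0.3094  0.0917] psi -52.07 q [-40.  17. 105.   0.  58.  12.]
(0.5293, -0.3092, 0.08, -52) -> [3.8, 2.8, 11.7] yaw -0.1
(0.5293, -0.3092, 0.015, -52) -> [3.8, 2.9, 76.7] yaw -0.1
[0.541  0.1543] -109.3 0.0733 [0.066 0.073 0.06  0.074] 417 0.06356388922768907
```

```bash
python3 -m crank '[[[4,3,10],0,0],[[4,3,10],0,0],[[4,3,45],0,0],[[4,3,76],0,0],[[4,3,76],0,0],[[4,3,76],0,0]]'
python3 - <<'E'
from go import *
go((.5293,-.3092,.015,-52))
e=read_camera('scene');u,v=proj(e,(.53,-.309,.05))[0].astype(int); a=cv2.resize(e['frame'][v-40:v+40,u-40:u+40],(400,400),interpolation=cv2.INTER_CUBIC)
b=cv2.imread('pics/c4.png')[:,:400]
cv2.imwrite('pics/c5.png',np.hstack([a,b]))
E
```

```text
time: 9.9
eef_pos: [0.5303, -0.3096, 0.017]
tcp_rot: [0.946, 0.325, -0.0, -0.0]
contact_force: [-0.7, -0.2, 0.2]
opening: 0.999
finger_force: 0.0
t 9.9 tcp [ 0.5303 -0.3096  0.017 ] psi -52.05 q [-40.  24. 106.  -0.  51.  12.]
(0.5293, -0.3092, 0.015, -52) -> [-0.6, -0.9, 2.0] yaw -0.1
```

View pics/c5.png

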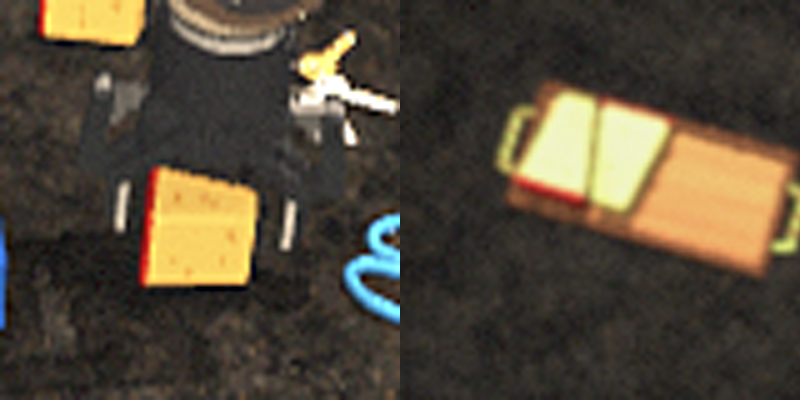

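C sits neatly in the tray beside wedge 0 (right picture, gap line at (597,150)). The left picture shows the fingers at (122,205) and (290,225) straddling B. Grip and lift.

```bash
python3 -m crank '[[[0,0,1],0,255],[[0,0,1],0,255],[[0,0,1],0,255],[[0,0,1],0,255],[[0,0,1],0,255],[[0,0,1],0,255]]' 40
python3 -m crank '[[[0,0,-40],0,255],[[0,0,-110],0,255],[[0,0,-110],0,255],[[0,0,-110],0,255],[[0,0,-110],0,255]]'
python3 go.py "[(.5235,.1021,.13,-17)]"
```

```text
time: 10.55
eef_pos: [0.5316, -0.3109, 0.0182]
tcp_rot: [0.946, 0.325, 0.001, 0.001]
contact_force: [-1.2, 0.5, 6.5]
opening: 0.72
finger_force: 45.0
time: 11.05
eef_pos: [0.5297, -0.3095, 0.1251]
tcp_rot: [0.946, 0.325, -0.0, -0.0]
contact_force: [-0.5, 0.4, -0.2]
opening: 0.718
finger_force: 44.5
t 11.05 tcp [ 0.5297 -0.3095  0.1251] psi -52.08 q [-40.  15. 104.  -0.  61.  12.]
(0.5235, 0.1021, 0.13, -17) -> [248.0, -328.5, -4.6] yaw -35.1
```

```bash
python3 -m crank '[[[248,-328,-5],-35,255],[[248,-328,-5],-35,255],[[248,-328,-5],-35,255],[[248,-328,-5],-35,255],[[248,-328,-5],-35,255],[[248,-328,-5],-35,255],[[248,-328,-5],-35,255],[[248,-328,-5],-35,255],[[248,-328,-5],-35,255],[[248,-328,-5],-35,255]]'
python3 -m crank '[[[0,0,15],0,255],[[0,0,30],0,255],[[0,0,30],0,255],[[0,0,30],0,255]]'
cat >> go.py <<'E'
def chk(h):
    "predicted vs. picture: crop of scene with predicted corners of the held wedge (red towards sgn*X)"
    e=read_camera('scene'); s=get_state()['eef_pos']; u,v=proj(e,(.534,.12,.05))[0].astype(int)
    a=np.radians(-17); X=np.array([np.cos(a),np.sin(a),0]);Y=np.array([-X[1],X[0],0]); b=np.r_[s[:2],s[2]-.0165]
    p=[b+sx*.031*X-(.023 if sx==h else .011)*Y+[0,0,z] for sx in(1,-1) for z in(0,.055)]
    print(((proj(e,p)-[u-40,v-40])*7.5+3.75).round(0).tolist())
    cv2.imwrite(f'pics/chk{int(s[1]*1e4)}.png',cv2.resize(e['frame'][v-40:v+40,u-40:u+40],(600,600),interpolation=cv2.INTER_CUBIC))
E
python3 -c "
from go import *
go((.5235,.1021,.025,-17)); chk(-1)"; ls pics
```

```text
time: 12.05
eef_pos: [0.5223, 0.1028, 0.1282]
tcp_rot: [0.803, 0.596, -0.002, -0.001]
contact_force: [-0.8, -0.4, -1.2]
opening: 0.717
finger_force: 44.4
time: 12.45
eef_pos: [0.5236, 0.1001, 0.0995]
tcp_rot: [0.805, 0.593, -0.001, -0.001]
contact_force: [0.5, 0.2, -0.7]
opening: 0.72
finger_force: 44.4
t 12.45 tcp [0.5236 0.1001 0.0995] psi -17.19 q [ -0.   7. 116.  -0.  57.  17.]
(0.5235, 0.1021, 0.025, -17) -> [2.0, -0.5, 74.5] yaw -0.2
[[392.0, 266.0], [388.0, 163.0], [273.0, 318.0], [267.0, 214.0]]
c1.png
c2.png
c3.png
c4.png
c5.png
chk1002.png
crop0.png
scene0.npy
scene0.png
top0.npy
top0.png
```

View pics/chk1002.png

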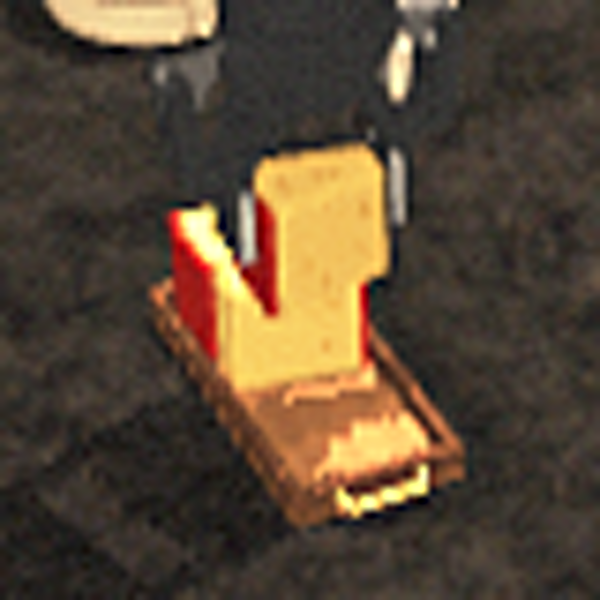

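Held wedge red end to tray -x with corners about where predicted (red bottom corner at (276,315), top right at (385,165)). There is a clear gap to C. Lower.

```bash
python3 -m crank '[[[2,0,25],0,255],[[2,0,50],0,255],[[2,0,63],0,255],[[2,0,67],0,255],[[2,0,70],0,255],[[2,0,72],0,255],[[2,0,73],0,255],[[2,0,73],0,255]]'
python3 go.py "[(.5235,.1021,.025,-17)]"
```

```text
time: 13.3
eef_pos: [0.5253, 0.1032, 0.0285]
tcp_rot: [0.804, 0.594, 0.0, 0.0]
contact_force: [0.0, -0.7, -1.4]
opening: 0.72
finger_force: 48.7
t 13.3 tcp [0.5253 0.1032 0.0285] psi -17.07 q [  0.  14. 117.   0.  49.  17.]
(0.5235, 0.1021, 0.025, -17) -> [-1.6, -1.4, 3.5] yaw -0.1
```

```bash
python3 -m crank '[[[-1,-1,1],0,255],[[-1,-1,2],0,255],[[-1,-1,3],0,255],[[-1,-1,3],0,255]]'
```

```text
time: 13.7
eef_pos: [0.5235, 0.1025, 0.0248]
tcp_rot: [0.804, 0.594, -0.0, -0.0]
contact_force: [-0.1, -0.1, -0.4]
opening: 0.723
finger_force: 48.7
```

```bash
python3 -m crank '[[[0,0,1],0,255],[[0,0,1],0,255],[[0,0,1],0,255]]'
```

```text
time: 14.0
eef_pos: [0.5237, 0.1026, 0.0244]
tcp_rot: [0.804, 0.594, -0.0, -0.0]
contact_force: [-2.3, 1.2, 4.6]
opening: 0.715
finger_force: 49.2
```

```bash
python3 -m crank '[[[0,0,0],0,180],[[0,0,0],0,100],[[0,0,0],0,0],[[0,0,0],0,0],[[0,0,0],0,0],[[0,0,-30],0,0],[[0,0,-80],0,0],[[0,0,-115],0,0],[[0,0,-115],0,0],[[0,0,-115],0,0]]'
python3 go.py "[(.6447,-.1235,.14,116.4)]"
```

```text
time: 15.0
eef_pos: [0.5242, 0.1025, 0.1398]
tcp_rot: [0.804, 0.594, 0.001, 0.001]
contact_force: [-0.4, 0.2, -0.4]
opening: 1.0
finger_force: 0.0
t 15.0 tcp [0.5242 0.1025 0.1398] psi -17.08 q [  0.   4. 115.  -0.  61.  17.]
(0.6447, -0.1235, 0.14, 116.4) -> [-180.7, 181.5, 0.1] yaw -133.5
```

```bash
python3 -m crank '[[[-181,181,0],-133.5,0],[[-181,181,0],-133.5,0],[[-181,181,0],-133.5,0],[[-181,181,0],-133.5,0],[[-181,181,0],-133.5,0],[[-181,181,0],-133.5,0],[[-181,181,0],-133.5,0],[[-181,181,0],-133.5,0],[[-181,181,0],-133.5,0],[[-181,181,0],-133.5,0]]'
python3 go.py "[(.6447,-.1235,.14,116.4)]"
```

```text
time: 16.0
eef_pos: [0.642, -0.1233, 0.1355]
tcp_rot: [0.186, 0.983, 0.0, -0.003]
contact_force: [0.1, 0.2, 0.0]
opening: 1.0
finger_force: 0.0
t 16.0 tcp [ 0.642  -0.1233  0.1355] psi 68.58 q [-20.  19.  98.  -0.  64. -88.]
(0.6447, -0.1235, 0.14, 116.4) -> [-2.6, 0.8, -4.5] yaw -47.8
```

```bash
python3 -m crank '[[[0,0,0],-48,0],[[0,0,0],-48,0],[[0,0,0],-48,0],[[0,0,0],-48,0],[[0,0,0],-48,0],[[0,0,0],-48,0],[[0,0,45],-48,0],[[0,0,45],-48,0],[[0,0,45],-48,0]]'
python3 go.py "[(.6447,-.1235,.085,116.4),(.6447,-.1235,.0155,116.4)]"
python3 - <<'E'
from h import *
d=read_camera('top'); P=cloud(d); m=d['frame'][170:230,190:270]
cv2.imwrite('pics/c6.png',cv2.resize(m,(800,600),interpolation=cv2.INTER_CUBIC)[:, :])
E
```

```text
time: 16.9
eef_pos: [0.6413, -0.1229, 0.0907]
tcp_rot: [-0.227, 0.974, 0.002, -0.003]
contact_force: [-0.6, 0.5, 0.8]
opening: 1.003
finger_force: 0.0
t 16.9 tcp [ 0.6413 -0.1229  0.0907] psi 116.24 q [ -20.   22.   99.   -0.   60. -136.]
(0.6447, -0.1235, 0.085, 116.4) -> [-2.8, -2.1, 5.6] yaw -0.2
(0.6447, -0.1235, 0.0155, 116.4) -> [-3.1, -2.4, 75.1] yaw -0.2
```

```bash
python3 -m crank '[[[-3,-2,5],0,0],[[-3,-2,5],0,0],[[-3,-2,45],0,0],[[-3,-2,74],0,0],[[-3,-2,74],0,0],[[-3,-2,74],0,0]]'
python3 - <<'E'
from go import *
go((.6447,-.1235,.0155,116.4))
e=read_camera('scene');u,v=proj(e,(.645,-.1235,.05))[0].astype(int); a=cv2.resize(e['frame'][v-40:v+40,u-40:u+40],(400,400),interpolation=cv2.INTER_CUBIC)
b=cv2.resize(cv2.imread('pics/c6.png'),(400,300)); b=np.vstack([b,np.zeros((100,400,3),np.uint8)])
cv2.imwrite('pics/c7.png',np.hstack([a,b]))
E
```

```text
time: 17.55
eef_pos: [0.6474, -0.1242, 0.0205]
tcp_rot: [-0.227, 0.974, -0.0, 0.0]
contact_force: [0.4, -0.2, 0.9]
opening: 0.999
finger_force: 0.0
t 17.55 tcp [ 0.6474 -0.1242  0.0205] psi 116.25 q [ -20.   28.   99.    0.   53. -136.]
(0.6447, -0.1235, 0.0155, 116.4) -> [2.1, 1.8, 5.0] yaw -0.2
```

View pics/c7.png

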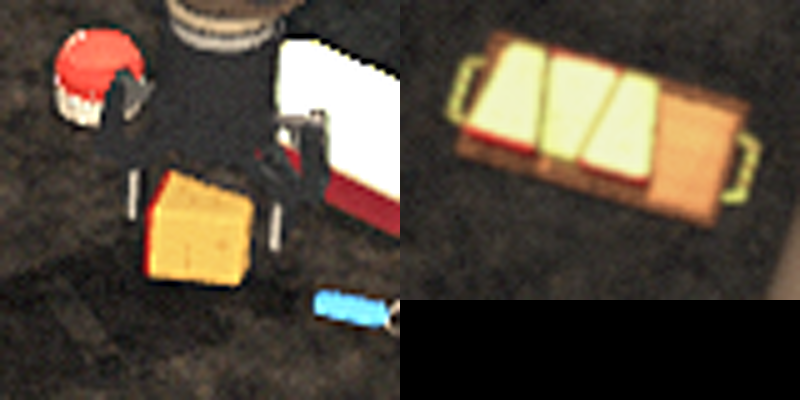

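Three now stand in a row (right), with space left at the -y end. In the left picture the fingers at (133,195) and (275,225) straddle A. Grip.

```bash
python3 -m crank '[[[2,2,4],0,0],[[2,2,4],0,0],[[2,2,4],0,0],[[2,2,4],0,255],[[2,2,4],0,255],[[2,2,4],0,255],[[2,2,4],0,255],[[2,2,4],0,255],[[2,2,4],0,255]]' 40
python3 -m crank '[[[0,0,-40],0,255],[[0,0,-115],0,255],[[0,0,-115],0,255],[[0,0,-115],0,255],[[0,0,-115],0,255]]'
python3 go.py "[(.5131,.0681,.13,-17)]"
python3 - <<'E'
from h import *
d=read_camera('top'); P=cloud(d); B,G,Rr=[d['frame'][...,i].astype(int) for i in range(3)]
c=np.array([.5304,.1204]); a=np.radians(-17); X=np.array([np.cos(a),np.sin(a)]);Y=np.array([-X[1],X[0]])
m,_=masks(d); m&=(P[...,2]>.035)&(P[...,2]<.1)
pl=plane(d,np.stack(np.meshgrid(np.arange(512),np.arange(384)),-1).reshape(-1,2),.063)[:,:2].reshape(384,512,2)-c
x=pl@X;y=pl@Y; m&=(abs(x)<.05)&(abs(y)<.1)
for x0 in np.arange(-.034,.034,.008):
    k=m&(x>x0)&(x<x0+.008); print(round(x0*1e3+4),(y[k].min()*1e3).round(1),(y[k].max()*1e3).round(1),end=' | ')
print('xext', [(round(y0*1e3+5),(x[k].min()*1e3).round(1),(x[k].max()*1e3).round(1)) for y0 in np.arange(-.04,.08,.01) for k in [m&(y>y0)&(y<y0+.01)] if k.any()])
E
```

```text
time: 18.5
eef_pos: [0.6449, -0.1233, 0.0165]
tcp_rot: [-0.227, 0.974, -0.0, 0.0]
contact_force: [0.1, 0.7, 3.0]
opening: 0.717
finger_force: 44.9
time: 19.0
eef_pos: [0.6437, -0.123, 0.1298]
tcp_rot: [-0.227, 0.974, 0.0, -0.001]
contact_force: [0.3, 0.2, -1.9]
opening: 0.719
finger_force: 44.6
t 19.0 tcp [ 0.6437 -0.123   0.1298] psi 116.24 q [ -20.   19.   98.   -0.   63. -136.]
(0.5131, 0.0681, 0.13, -17) -> [32.6, 229.1, 0.1] yaw 133.2
-30 -32.1 68.3 | -22 -38.0 75.2 | -14 -38.3 73.0 | -6 -36.5 71.9 | 2 -33.8 70.8 | 10 -33.2 67.6 | 18 -32.3 66.5 | 26 -29.6 65.3 | 34 17.7 17.7 | xext [(-35, np.float64(-27.2), np.float64(21.4)), (-25, np.float64(-28.9), np.float64(29.6)), (-15, np.float64(-29.4), np.float64(30.0)), (-5, np.float64(-29.0), np.float64(28.2)), (5, np.float64(-29.5), np.float64(29.9)), (15, np.float64(-31.3), np.float64(30.3)), (25, np.float64(-30.9), np.float64(29.4)), (35, np.float64(-27.5), np.float64(25.9)), (45, np.float64(-28.0), np.float64(28.5)), (55, np.float64(-27.6), np.float64(28.9)), (65, np.float64(-27.2), np.float64(27.1)), (75, np.float64(-26.0), np.float64(1.6))]
```

```bash
python3 -m crank '[[[33,229,0],133,255],[[33,229,0],133,255],[[33,229,0],133,255],[[33,229,0],133,255],[[33,229,0],133,255],[[33,229,0],133,255],[[33,229,0],133,255],[[33,229,0],133,255],[[33,229,0],133,255],[[33,229,0],133,255]]'
python3 go.py "[(.5130,.0676,.13,-17)]"
```

```text
time: 20.05
eef_pos: [0.5113, 0.0678, 0.1276]
tcp_rot: [0.5, 0.866, -0.001, -0.003]
contact_force: [-0.3, 0.0, -1.0]
opening: 0.72
finger_force: 44.7
t 20.05 tcp [0.5113 0.0678 0.1276] psi 29.95 q [ -4.   3. 117.  -0.  60. -34.]
(0.513, 0.0676, 0.13, -17) -> [-1.0, 1.4, -2.4] yaw 47.0
```

```bash
python3 -m crank '[[[0,0,0],47,255],[[0,0,0],47,255],[[0,0,0],47,255],[[0,0,0],47,255],[[0,0,0],47,255],[[0,0,20],47,255],[[0,0,30],47,255],[[0,0,30],47,255],[[0,0,30],47,255]]'
python3 go.py "[(.5130,.0676,.026,-17)]"
```

```text
time: 20.95
eef_pos: [0.5126, 0.0676, 0.0996]
tcp_rot: [0.802, 0.597, -0.001, -0.001]
contact_force: [-0.2, 0.1, -0.5]
opening: 0.72
finger_force: 44.7
t 20.95 tcp [0.5126 0.0676 0.0996] psi -16.64 q [ -4.   5. 118.   0.  57.  13.]
(0.513, 0.0676, 0.026, -17) -> [0.1, 0.6, 73.6] yaw 0.4
```

```bash
python3 -m crank '[[[0,0,25],0.4,255],[[0,0,45],0.4,255],[[0,0,55],0.4,255],[[0,0,62],0.4,255],[[0,0,67],0.4,255],[[0,0,70],0.4,255],[[0,0,70],0.4,255]]'
python3 go.py "[(.5130,.0676,.025,-17)]"
```

```text
time: 21.65
eef_pos: [0.5138, 0.0676, 0.0312]
tcp_rot: [0.804, 0.594, 0.0, 0.0]
contact_force: [-0.4, -0.5, -1.3]
opening: 0.72
finger_force: 44.8
t 21.65 tcp [0.5138 0.0676 0.0312] psi -17.09 q [ -4.  12. 119.  -0.  49.  13.]
(0.513, 0.0676, 0.025, -17) -> [-0.2, -0.8, 6.2] yaw -0.1
```

```bash
python3 -m crank '[[[0,0,2],0,255],[[0,0,4],0,255],[[0,0,5],0,255],[[0,0,5],0,255],[[0,0,5],0,255]]'
```

```text
time: 22.15
eef_pos: [0.5136, 0.0676, 0.026]
tcp_rot: [0.804, 0.594, 0.0, 0.0]
contact_force: [0.9, 0.5, -0.9]
opening: 0.721
finger_force: 44.8
```

```bash
python3 -m crank '[[[0,0,1],0,255],[[0,0,2],0,255],[[0,0,2],0,255]]'
```

```text
time: 22.45
eef_pos: [0.5137, 0.0676, 0.0245]
tcp_rot: [0.804, 0.594, -0.0, -0.0]
contact_force: [-1.7, -0.7, 2.7]
opening: 0.717
finger_force: 45.2
```

Contact. Release, lift, and move aside for a look.

```bash
python3 -m crank '[[[0,0,0],0,180],[[0,0,0],0,100],[[0,0,0],0,0],[[0,0,0],0,0],[[0,0,0],0,0],[[0,0,-30],0,0],[[0,0,-80],0,0],[[0,0,-130],0,0],[[0,0,-130],0,0]]'
python3 -m crank '[[[-300,60,0],0,0],[[-300,60,0],0,0],[[-300,60,0],0,0],[[-300,60,0],0,0],[[-300,60,0],0,0],[[-300,60,0],0,0],[[-300,60,0],0,0],[[-300,60,0],0,0]]'
python3 - <<'E'
from h import *
d=read_camera('top'); e=read_camera('scene')
u,v=proj(e,(.53,.12,.05))[0].astype(int); a=cv2.resize(e['frame'][v-35:v+35,u-35:u+35],(400,400),interpolation=cv2.INTER_CUBIC)
u,v=proj(d,(.53,.12,.05))[0].astype(int); b=cv2.resize(d['frame'][v-30:v+30,u-30:u+30],(400,400),interpolation=cv2.INTER_CUBIC)
f=cv2.resize(e['frame'],(267,200),interpolation=cv2.INTER_AREA); g=np.zeros((200,800,3),np.uint8); g[:,:267]=f
cv2.imwrite('pics/c8.png',np.vstack([np.hstack([a,b]),g]))
P=cloud(d); m,_=masks(d); m&=(P[...,1]>.03)&(P[...,1]<.22)&(P[...,0]>.45)&(P[...,0]<.62)&(P[...,2]>.035)&(P[...,2]<.1)
print(m.sum(),'z pct',np.percentile(P[m][:,2],[5,50,95]).round(4))
E
```

```text
time: 23.35
eef_pos: [0.5189, 0.0674, 0.1624]
tcp_rot: [0.804, 0.594, 0.006, 0.005]
contact_force: [0.8, -0.6, 0.9]
opening: 0.996
finger_force: 0.0
time: 24.15
eef_pos: [0.4822, -0.2379, 0.1532]
tcp_rot: [0.805, 0.593, 0.0, -0.001]
contact_force: [-0.8, 0.0, 0.5]
opening: 1.001
finger_force: 0.0
834 z pct [0.0567 0.0635 0.0685]
```

View pics/c8.png

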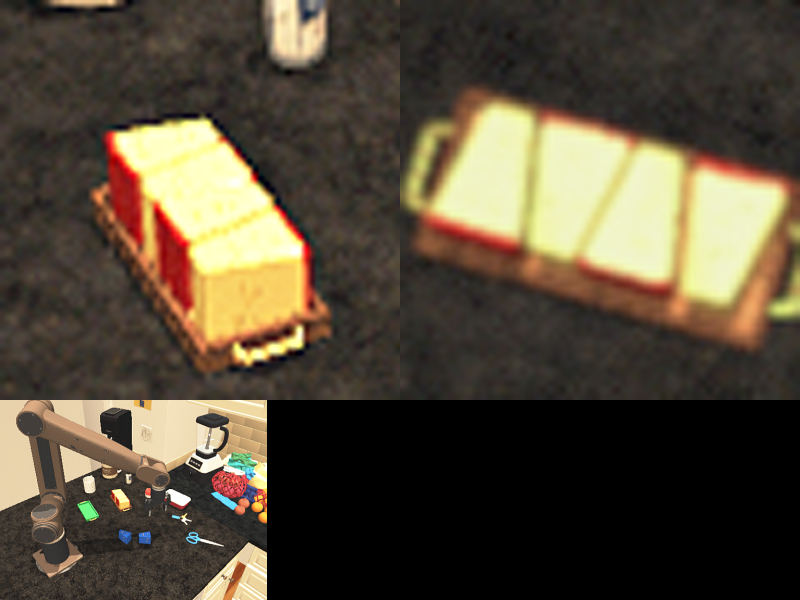

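All four stand level (tops at 63 mm) and square in one row, with the red ends alternating. Wedge 0 is unmoved and the arm is clear. Hand in.

```bash
python3 -m crank '[[[0,0,0],0,0],[[0,0,0],0,0]]' && python3 -c "from plant import ctrl; print(ctrl.sign_off())"
```

```text
time: 24.45
eef_pos: [0.4829, -0.2352, 0.1538]
tcp_rot: [0.804, 0.595, 0.0, -0.0]
contact_force: [0.8, 0.1, 0.6]
opening: 1.0
finger_force: 0.0
the job is handed in; nothing more can be done
None
```

The tray is filled and the job handed in at 24.5 s: the last pictures show all four wedges upright, flat and square in one alternating row, with the first wedge, egg timer, mug and spice jar left alone.

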